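# Switch on the guarded lamp supply

## Task

Switch on the microscope lamp supply that has the red guard: with a fingertip lift the red guard back until it stays open, flip the toggle beneath fully over towards the hinge (the green dot), then nudge the guard forward so that it drops shut over the toggle. Leave the yellow-guarded supply switched off with its guard shut, and do not pick up or push about the bottles, boxes and dishes standing around.

Things in the scene. Friction and masses are not known exactly. Their poses are not given: they have to be found in the camera images.
- red_supply: Red-guarded lamp supply (the one to switch on): white metal box fixed to the bench, 190 (x) x 130 (y) x 60 mm high. Origin: centre of its underside, on the bench. Its +x points from its front (guard's lip, robot side) to its back (hinge), z up.
- red_hinge (a point): Middle of the red guard's hinge axis, which runs along the box's y: 45 mm behind the box's centre, 8 mm above its top face. Axes as the box's. Does not move.
- red_guard (a joint): Angle of the red guard: 0 shut, 1.45 fully open (stop); its lip swings up and back over the hinge. 60 g, 72 mm wide: a roof and two side walls, open at the front. No spring: it falls shut below about 0.8 rad; above that it falls back to the stop and stays. Shut, the roof's top is 40 mm above the hinge axis; at the stop the roof stands upright, its outside about 40 mm behind the axis.
- red_lip (a point): Middle of the front edge of the red guard's upturned lip; moves with the guard. Shut: 70 mm in front of and 48 mm above the hinge axis, with 40 mm or more of free height beneath. At the stop: about 40 mm behind and 75 mm above the axis.
- red_toggle (a joint): Angle of the steel toggle under the red guard: 0 off (leaning 0.45 rad to the front, towards a white dot), 0.9 on (leaning 0.45 rad to the back, towards the hinge and a green dot). Pivot on the box's top face, at the box's centre; stays where it is left; about 1.5 N at its tip moves it.
- red_toggle_tip (a point): Tip of that toggle, a bat 33 mm long and 11 mm thick at the tip; it moves with the toggle. Off, it is 14 mm in front of the pivot and 30 mm above the box's top face; on, 14 mm behind the pivot.
- yellow_supply: Yellow-guarded lamp supply (to be left as it is): white metal box fixed to the bench, 190 (x) x 130 (y) x 60 mm high. Origin: centre of its underside, on the bench. Its +x points from its front (guard's lip, robot side) to its back (hinge), z up.
- yellow_hinge (a point): Middle of the yellow guard's hinge axis, which runs along the box's y: 45 mm behind the box's centre, 8 mm above its top face. Axes as the box's. Does not move.
- yellow_guard (a joint): Angle of the yellow guard: 0 shut, 1.45 fully open (stop); its lip swings up and back over the hinge. 60 g, 72 mm wide: a roof and two side walls, open at the front. No spring: it falls shut below about 0.8 rad; above that it falls back to the stop and stays. Shut, the roof's top is 40 mm above the hinge axis; at the stop the roof stands upright, its outside about 40 mm behind the axis.
- yellow_lip (a point): Middle of the front edge of the yellow guard's upturned lip; moves with the guard. Shut: 70 mm in front of and 48 mm above the hinge axis, with 40 mm or more of free height beneath. At the stop: about 40 mm behind and 75 mm above the axis.
- yellow_toggle (a joint): Angle of the steel toggle under the yellow guard: 0 off (leaning 0.45 rad to the front, towards a white dot), 0.9 on (leaning 0.45 rad to the back, towards the hinge and a green dot). Pivot on the box's top face, at the box's centre; stays where it is left; about 1.5 N at its tip moves it.
- yellow_toggle_tip (a point): Tip of that toggle, a bat 33 mm long and 11 mm thick at the tip; it moves with the toggle. Off, it is 14 mm in front of the pivot and 30 mm above the box's top face; on, 14 mm behind the pivot.
- oil_bottle: Loose amber immersion-oil bottle, 22 mm diameter, 45 mm tall, standing on the front left corner (seen from the robot) of the red-guarded supply. Origin: centre of its underside.
- objective_case: Loose clear cylindrical objective case, 26 mm diameter, 36 mm tall, standing on the front left corner of the yellow-guarded supply. Origin: centre of its underside.
- slide_box: Loose blue slide box 90 x 170 x 32 mm on the bench. Origin: centre of its underside.
- petri_dish: Loose glass dish, 90 mm diameter, 16 mm high, on the bench. Origin: centre of its underside.
- stain_bottle: Loose amber stain bottle, 40 mm diameter, 85 mm tall, on the bench. Origin: centre of its underside.
- beaker: Loose glass beaker, 64 mm diameter, 85 mm tall, on the bench. Origin: centre of its underside.

How it is judged:
On the way, in this order (a step that is already met when the one before it is completed fails the run):
1. the red guard stands open by itself, its toggle still off (value of joint red_guard above 1.2 rad and value of joint red_toggle below 0.45 rad), for 0.2 s.
2. the red toggle is flipped on while the guard is open (value of joint red_guard above 0.8 rad and value of joint red_toggle above 0.75 rad), for 0.2 s.
At the end, for the whole second after the job is handed in: The red guard is shut (below 0.06 rad) and at rest, the red toggle is on (above 0.75 rad of 0.9), the yellow guard is shut (below 0.06 rad) and the yellow toggle off (below 0.2 rad) (value of joint each of red_guard, yellow_guard below 0.06 rad and value of joint red_toggle above 0.75 rad and value of joint yellow_toggle below 0.2 rad and velocity of joint red_guard below 0.1 rad/s); the robot touches nothing.
It fails at once if the yellow guard is lifted (above 0.15 rad) or its toggle moved (above 0.25 rad) (value of joint yellow_guard above 0.15 rad or value of joint yellow_toggle above 0.25 rad).
It fails at once if a loose thing standing around is lifted, carried, pushed or knocked more than 25 mm, or tipped over (distance of any of oil_bottle, objective_case, slide_box, petri_dish, stain_bottle, beaker from where it was at the start of the episode above 0.025 m or angle between any of oil_bottle, objective_case, slide_box, petri_dish, stain_bottle, beaker's own z axis and vertical above 0.6 rad).
It also fails if it takes over 54 s, if anything falls off the work surface, if the arm or the gripper's body presses on something with over 40 N, if the wrist force passes 120 N, or if a joint passes its speed limit or range.

## Robot

A 7-joint arm with a two-finger parallel gripper is mounted at the origin on the work surface. World frame = base frame: x ahead of the robot, y to its left, z up, the work surface at z = 0. Lengths are in m, angles in rad, forces in N, time in s.
With the tool pointing down it reaches from about 0.4 to 0.875 m from the base axis. Payload 19.3 kg.
Tool frame: the origin (TCP) lies midway between the tips of the shut fingers; the grasp point (between the pads) lies 19 mm behind it (bot.pinch_z is the distance from the TCP to the grasp point, in m); z points along the fingers, y is the direction in which the jaws open and shut (so a half turn about z gives the same grasp; the last joint's range is limited). The gripper opens to 85 mm and grips with 20 to 120 N. Pads are 22 mm wide; open, the fingers measure 114 mm over their backs; the gripper's body (76 mm by 85 mm) begins 54 mm behind the grasp point. The pads swing forward as they close: fully open they stand 13 mm farther back than shut.
Start: joints at [-1.396, 0.521, -0.036, 1.599, 0.021, 1.021, -0.113], TCP at [0.151, 0.606, 0.231] pointing down, gripper open.
Joint ranges: [-2.91, 2.91], [-0.3, 2.13], [-1.5, 1.42], [0.17, 2.43], [-1.26, 4.41], [0.16, 1.93], [-2.52, 2.52]. Speed limits (rad/s): [1.89, 1.89, 2.39, 2.39, 3.01, 3.01, 3.01].

## Interface

Orientations are given as [roll, pitch, yaw] about the fixed x, y, z axes, in that order (R = Rz(yaw) Ry(pitch) Rx(roll)).
In Python, from workcell import bot gives the robot as it stands. The module is installed in compiled form; this text tells all that it offers.
- The arm moves only by the tool move_arm, never from a script. Its argument "moves" is text: rows parted by semicolons, each of 4 numbers parted by spaces: the shift along the tool's x, y, z in mm, then the turn about the tool's z in rad. In form: dx dy dz yaw; .... A call has exactly 10 rows; each row is the pose to reach, as a shift and turn from the pose commanded when the call began, along the tool's axes at that moment; what a row does not reach only later rows make up. A row lasts 1/12 s, in which the tool goes at most 41.7 mm and 7.16 degrees, less where a joint would pass 70% of its speed; a pose out of reach is approached as far as the arm can. A call with a gripper value outside its range is refused whole. "grip" is the opening, from 0 (shut) to 1 (fully open), set as the call begins (left out, the last holds). The fingers move at their own pace and stop on an object; "grip_force" is the grip in N (left out, the last holds). Time passes only in rows, so rows that repeat a pose let the fingers close, or fill a call up. It gives the time, the measured TCP pose, the force and the opening at its end, in the units of the state.
- bot.observe(): the state, without advancing time (a new reading comes with each control period).
- bot.grab_frame(name): name is "scene" or "top"; returns a dict with "frame" (480x640x3 uint8, red, green, blue), "z_map" (480x640 float32, m along the optical axis (not along the pixel's ray), 0 where there is no reading), "K" (3x3 intrinsics, pixels), "eye" and "attitude" of the camera in the world. Camera axes: x right, y up, looking along -z (the intrinsics and any distortion apply to the point x, -y, -z); pixel columns grow to the right and rows downward; lengths in m; the calibration is good to about 2 mm. A picture is of the moment at which its call begins.
- bot.job_done(): hands the job in, once; it reports no verdict.
Trained networks look in a picture, given as the dict that the camera call returned (one of the last four; its "shot" number tells which), for a name from the list of things; names that differ only in an ending like _2 or _b are one class to them, and where a whole thing is asked for, a point or a joint stands for the part that bears it (a point fixed in the world has none). Each returns a list of dicts, best first, with "conf" (0 to 1); they miss things now and then, are a little off and sometimes report something else, mostly with a low value. They report only what shows in the picture. A call takes as long as a camera call.
- bot.search_frame(picture, label): "at" ([column, row] in pixels, amid what is visible of it).
- bot.pinpoint(picture, label): "at" ([column, row] in pixels: a listed point, or the origin of a listed thing).
The state is a dict: "clock": time; "qpos": joint angles; "qd": joint speeds; "joint_efforts": joint torques, N m; "position": TCP position; "tool_rot": TCP orientation; "force": force on the tool from outside, world axes, zero at the start; "moment": the same for the moment, N m; "grip_width": finger opening in m.
Only numpy, scipy, OpenCV 4.12 (cv2) and the standard library are available. Lean on these libraries where they do the work, as an engineer would, in place of code of your own. Each camera call takes 0.05 s, during which the arm holds its last target. There are 200 camera calls.

## Working session

There is one attempt and no reset: what is moved stays moved. The work goes in short steps, Python scripts to look and compute and a tool call to move; the robot and the scene stay as the last step left them, time stands still between calls to the robot, and variables do not carry over. Pictures are saved under pics/ and viewed, about 8 in all and at most 12, crops included, and the job is handed in when it is done.

Besides the shell and the picture viewer there is one more tool, called after "Emit:" in YAML: its name, and indented under it one key for each argument. move_arm: Moves the arm, as the interface text tells. Its arguments: {"type":"object","properties":{"moves":{"type":"string"},"grip":{"type":"number"},"grip_force":{"type":"number"}},"required":["moves"]}

```bash
mkdir -p pics; cat > h.py <<'E'
import numpy as np, cv2
from workcell import bot
from scipy.spatial.transform import Rotation as R
def att(f):
    a=np.array(f["attitude"],float)
    return a if a.shape==(3,3) else (R.from_euler('xyz',a).as_matrix() if a.size==3 else R.from_quat(a).as_matrix())
def world(f,uv,z=None):
    K=f["K"];u,v=uv
    d=z if z is not None else float(np.median(f["z_map"][int(v)-1:int(v)+2,int(u)-1:int(u)+2]))
    p=np.array([(u-K[0,2])/K[0,0]*d,-(v-K[1,2])/K[1,1]*d,-d])
    return att(f)@p+np.array(f["eye"])
def onplane(f,uv,h):
    a=world(f,uv,1.0);e=np.array(f["eye"]);t=(h-e[2])/(a[2]-e[2]);return e+t*(a-e)
def cloud(f):
    K=f["K"];d=f["z_map"];v,u=np.mgrid[:480,:640]
    p=np.stack([(u-K[0,2])/K[0,0]*d,-(v-K[1,2])/K[1,1]*d,-d],-1)
    return p@att(f).T+np.array(f["eye"])
def save(f,n): cv2.imwrite("pics/"+n,f["frame"][:,:,::-1])
E
python3 - <<'E'
from h import *
np.set_printoptions(precision=3,suppress=True)
s=bot.observe(); print(s)
H={'red_supply':0,'yellow_supply':0,'red_hinge':.068,'yellow_hinge':.068,'red_lip':.116,'yellow_lip':.116,'red_toggle_tip':.09,'oil_bottle':.06,'objective_case':.06,'slide_box':0,'petri_dish':0,'stain_bottle':0,'beaker':0}
for c in ("top","scene"):
    f=bot.grab_frame(c); save(f,c+"0.png"); print(c,f["eye"],f["attitude"],f["K"],[k for k in f])
    for k,h in H.items():
        r=bot.pinpoint(f,k)[:2]
        for q in r: print(k,np.round(q["at"]),round(q["conf"],2),onplane(f,q["at"],h))
E
```

```text
{'clock': 0.0, 'qpos': array([-1.396,  0.522, -0.036,  1.6  ,  0.021,  1.021, -0.113]), 'qd': array([ 0.002,  0.   , -0.002, -0.   ,  0.001,  0.   ,  0.001]), 'joint_efforts': array([  0.002, -92.709,   1.981, -36.993,   0.018,   0.008,   0.   ]), 'position': array([0.151, 0.606, 0.231]), 'tool_rot': array([-3.14 ,  0.   ,  2.897]), 'force': array([-0.884, -0.588, -0.247]), 'moment': array([-0.   ,  0.031,  0.005]), 'grip_width': 0.0854558405476596}
top [ 0.361 -0.012  1.248] [ 0.185  0.    -1.561] [[568.285   0.    324.05 ]
 [  0.    568.285 249.3  ]
 [  0.      0.      1.   ]] ['frame', 'z_map', 'K', 'eye', 'attitude', 'shot']
red_supply [244. 261.] 0.93 [0.566 0.168 0.   ]
yellow_supply [378. 272.] 0.71 [ 0.544 -0.129  0.   ]
red_hinge [239. 237.] 0.65 [0.607 0.171 0.068]
yellow_hinge [381. 248.] 0.85 [ 0.585 -0.13   0.068]
yellow_hinge [509. 215.] 0.38 [ 0.659 -0.404  0.068]
red_lip [237. 267.] 0.77 [0.534 0.165 0.116]
yellow_lip [383. 282.] 0.68 [ 0.507 -0.129  0.116]
red_toggle_tip [508. 213.] 0.56 [ 0.659 -0.395  0.09 ]
oil_bottle [221. 300.] 0.44 [0.473 0.206 0.06 ]
objective
[... 556 characters left out ...]
ude', 'shot']
red_supply [394. 246.] 0.88 [0.555 0.173 0.   ]
yellow_supply [255. 262.] 0.82 [ 0.55  -0.128  0.   ]
red_hinge [405. 241.] 0.91 [0.603 0.178 0.068]
yellow_hinge [254. 251.] 0.68 [ 0.579 -0.127  0.068]
red_lip [391. 205.] 0.59 [0.543 0.16  0.116]
red_lip [470. 203.] 0.18 [0.565 0.32  0.116]
yellow_lip [248. 211.] 0.64 [ 0.512 -0.129  0.116]
oil_bottle [401. 202.] 0.52 [0.485 0.202 0.06 ]
objective_case [269. 210.] 0.76 [ 0.46  -0.086  0.06 ]
slide_box [471. 204.] 0.71 [0.457 0.38  0.   ]
petri_dish [111. 256.] 0.69 [ 0.479 -0.432 -0.   ]
stain_bottle [255. 261.] 0.73 [ 0.547 -0.128  0.   ]
beaker [522. 274.] 0.9 [0.673 0.414 0.   ]
beaker [258. 260.] 0.62 [ 0.546 -0.122  0.   ]
```

```bash
python3 -c "
import cv2,numpy as np
a=cv2.imread('pics/top0.png');b=cv2.imread('pics/scene0.png')
cv2.imwrite('pics/both.png',cv2.resize(np.vstack([a,b]),(450,675))[:,:])
"
```

```text
(no output)
```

View pics/top0.png

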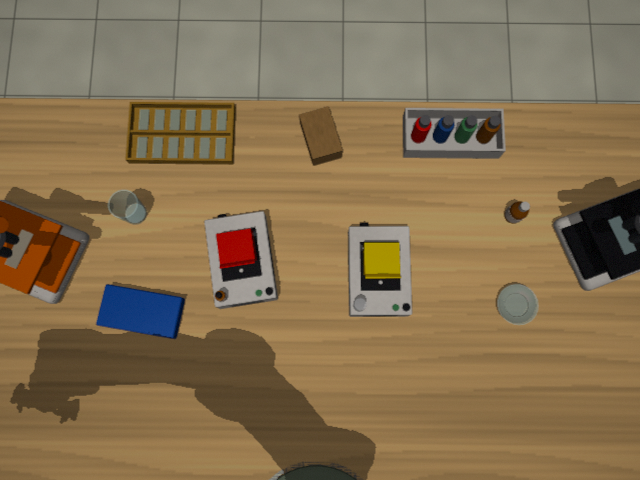

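View pics/scene0.png

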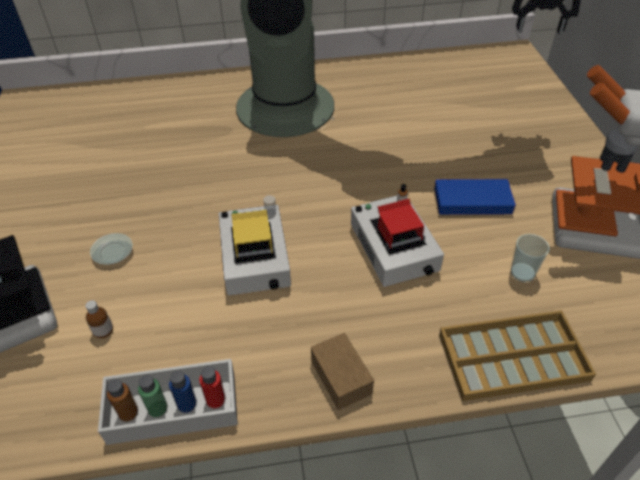

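Top view: the red guard is at about (237,248), the yellow at (381,260), the oil bottle at (221,295) and the red supply is rotated by about 8°. I'll refine its pose from depth next.

```bash
python3 - <<'E'
from h import *
np.set_printoptions(precision=4,suppress=True)
s=bot.observe(); yaw_t=s["tool_rot"]
f=bot.grab_frame("top");P=cloud(f)
for n,c in (("red",(.56,.17)),("yel",(.548,-.129))):
    m=(abs(P[...,2]-.06)<.006)&(np.hypot(P[...,0]-c[0],P[...,1]-c[1])<.14)
    m=cv2.morphologyEx(m.astype(np.uint8),cv2.MORPH_OPEN,np.ones((2,2)))>0
    pts=P[m]; r=cv2.minAreaRect((pts[:,:2]*1000).astype(np.float32)); print(n,m.sum(),r,np.median(pts[:,2]))
    hi=(P[...,2]>.085)&(P[...,2]<.13)&(np.hypot(P[...,0]-c[0],P[...,1]-c[1])<.1)
    q=P[hi];print(' high',q.mean(0),cv2.minAreaRect((q[:,:2]*1000).astype(np.float32)),np.percentile(q[:,2],[5,50,95,100]))
fr=f["frame"].astype(int); g=(fr[...,0]>150)&(fr[...,1]<60)&(fr[...,2]<60)&(np.hypot(P[...,0]-.57,P[...,1]-.17)<.1)
q=P[g];print('redpix',q.mean(0),cv2.minAreaRect((q[:,:2]*1000).astype(np.float32)),np.percentile(q[:,2],[5,50,95]))
print(yaw_t,R.from_euler('xyz',yaw_t).as_matrix())
E
```

```text
red 3840 ((490.0502014160156, 140.98390197753906), (359.29583740234375, 177.482177734375), 23.509958267211914) 0.060777767910492386
 high [0.5684 0.172  0.1084] ((542.2994384765625, 171.6916961669922), (145.63345336914062, 81.99002838134766), 0.24840807914733887) [0.101  0.1088 0.1157 0.1223]
yel 3879 ((498.60650634765625, -126.97817993164062), (172.1880340576172, 315.0218200683594), 78.85159301757812) 0.06044884691025887
 high [ 0.5459 -0.1247  0.1081] ((522.4944458007812, -123.54205322265625), (83.30371856689453, 141.63348388671875), 81.18675994873047) [0.0964 0.1086 0.1159 0.1212]
redpix [0.578  0.1728 0.1088] ((573.8626708984375, 172.4871368408203), (72.64714050292969, 69.27978515625), 9.776105880737305) [0.1051 0.1088 0.1125]
[ 3.1416 -0.      2.8967] [[-0.9702  0.2424 -0.    ]
 [ 0.2424  0.9702  0.    ]
 [ 0.      0.     -1.    ]]
```

```bash
python3 - <<'E'
from h import *
np.set_printoptions(precision=4,suppress=True)
f=bot.grab_frame("top");P=cloud(f);fr=f["frame"].astype(int)
for n,c,px in (("red",(.56,.17),(242,258)),("yel",(.548,-.129),(380,270))):
    m=(P[...,2]>.048)&(np.hypot(P[...,0]-c[0],P[...,1]-c[1])<.13)
    m=cv2.morphologyEx(m.astype(np.uint8),cv2.MORPH_OPEN,np.ones((5,5)))
    k,l=cv2.connectedComponents(m); m=l==l[px[1],px[0]]
    # project pixels on plane of top face
    v,u=np.nonzero(m); q=np.array([onplane(f,(a,b),.06)[:2] for a,b in zip(u,v)])*1000
    h=cv2.convexHull(q.astype(np.float32)); print(n,m.sum(),cv2.minAreaRect(h)); 
w=(fr.min(-1)>150)
for n,px in (("red",(242,258)),("yel",(380,270))):
    mm=w.copy(); mm[:px[1]-60]=0;mm[px[1]+60:]=0;mm[:,:px[0]-50]=0;mm[:,px[0]+50:]=0
    mm&=P[...,2]>.05
    v,u=np.nonzero(mm);q=np.array([onplane(f,(a,b),.06)[:2] for a,b in zip(u,v)])*1000
    print(n,mm.sum(),cv2.minAreaRect(q.astype(np.float32)))
g=(fr[...,0]>150)&(fr[...,1]<60)&(fr[...,2]<60)&(np.hypot(P[...,0]-.57,P[...,1]-.17)<.1)
q=np.array([onplane(f,(a,b),.108)[:2] for b,a in zip(*np.nonzero(g))])*1000
print('guard',cv2.minAreaRect(q.astype(np.float32)))
print(onplane(f,(241,270),.06), "white dot")
E
```

```text
red 5386 ((561.1033935546875, 168.10592651367188), (190.79588317871094, 130.9703369140625), 9.672749519348145)
yel 5471 ((539.4774169921875, -127.9552993774414), (190.13507080078125, 130.14317321777344), 0.9098528623580933)
red 1478 ((562.4116821289062, 170.141845703125), (184.47418212890625, 122.58312225341797), 9.579238891601562)
yel 1560 ((540.3170166015625, -127.77255249023438), (184.55020141601562, 121.9855728149414), 0.06046910956501961)
guard ((574.9057006835938, 172.75762939453125), (70.32551574707031, 69.45376586914062), 9.67564582824707)
[0.5362 0.1655 0.06  ] white dot
```

Emit:
move_arm:
  moves: "-30 -23 0 -0.04; -60 -46 0 -0.08; -90 -69 0 -0.12; -120 -92 0 -0.16; -150 -115 0 -0.20; -180 -138 0 -0.24; -210 -161 0 -0.28; -240 -184 0 -0.32; -270 -207 0 -0.36; -300 -230 0 -0.413"
  grip: 0

```text
clock: 2.33
position: [0.3877, 0.3089, 0.2315]
tool_rot: [3.141, 0.0, -2.972]
force: [0.6, 1.6, -0.0]
grip_width: 0.0
```

```bash
cat >> h.py <<'E'
C=np.array([.561,.168,0]);YB=np.deg2rad(9.65)
B=R.from_euler('z',YB).as_matrix()
def rel():
    s=bot.observe();T=R.from_euler('xyz',s["tool_rot"]).as_matrix()
    p=B.T@(np.array(s["position"])-C)
    print("t",round(s["clock"],2),"pos",s["position"],"box mm",np.round(p*1000,1),"yaw err",np.round(np.arctan2(*(B.T@-T[:,0])[1::-1]),3),"F",np.round(B.T@s["force"],1),"grip",round(s["grip_width"],4))
    return p,T
def to(x,y,z):
    p,T=rel(); print("tool shift mm",np.round(T.T@B@(np.array([x,y,z])/1000-p)*1000,1))
E
python3 -c "
from h import *
to(-51,0,180)"
```

```text
t 2.33 pos [0.38766777 0.30890816 0.23151788] box mm [-147.3  168.   231.5] yaw err 0.002 F [ 0.9  1.5 -0. ] grip 0.0
tool shift mm [ -96.  -168.1   51.5]
```

Emit:
move_arm:
  moves: "-16 -28 0 0; -32 -56 0 0; -48 -84 0 0; -64 -112 5 0; -80 -140 15 0; -96 -168 30 0; -96 -168 45 0; -96 -168 51 0; -96 -168 51 0; -96 -168 51 0"

```text
clock: 3.17
position: [0.5092, 0.1618, 0.1806]
tool_rot: [3.141, -0.0, -2.972]
force: [-0.8, -0.3, 0.6]
grip_width: 0.0001
```

```bash
python3 - <<'E'
from h import *
f=bot.grab_frame("scene"); cv2.imwrite("pics/s1.png",cv2.resize(f["frame"][130:310,300:500,::-1],None,fx=3,fy=3,interpolation=3))
to(-51,0,102)
E
```

```text
t 3.22 pos [0.5094158  0.16195783 0.18102433] box mm [-51.9   2.7 181. ] yaw err 0.001 F [-0.3 -0.  -0.3] grip 0.0001
tool shift mm [-0.8 -2.7 79. ]
```

View pics/s1.png

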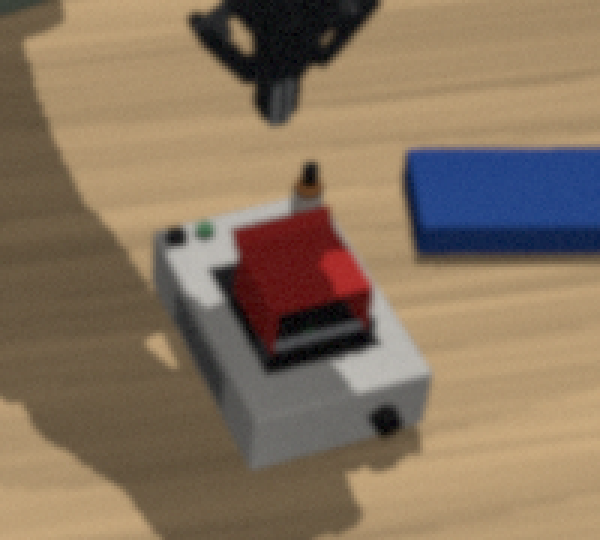

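The picture shows the shut fingertips above the box front, clear of the bottle (crop 308,190) and of the guard (300,280). Next I'll descend in front of the lip.

Emit:
move_arm:
  moves: "0 -3 15 0; 0 -3 35 0; 0 -3 55 0; 0 -3 70 0; 0 -3 79 0; -3 -3 79 0; -6 -3 79 0; -9 -3 79 0; -12 -3 79 0; -15 -3 79 0"

```text
clock: 4.05
position: [0.5256, 0.1607, 0.1021]
tool_rot: [3.141, 0.001, -2.973]
force: [-1.3, -0.2, 0.5]
grip_width: 0.0003
```

```bash
python3 - <<'E'
from h import *
to(-37,0,102)
E
```

```text
t 4.05 pos [0.52563838 0.16071894 0.10213273] box mm [-36.1  -1.3 102.1] yaw err -0.0 F [-1.3  0.   0.5] grip 0.0003
tool shift mm [0.9 1.3 0.1]
```

Emit:
move_arm:
  moves: "-4 1 0 0; -9 1 -6 0; -15 1 -13 0; -21 1 -19 0; -28 1 -23 0; -36 1 -27 0; -44 1 -31 0; -54 1 -34 0; -64 1 -36 0; -74 1 -36 0"

```text
clock: 4.88
position: [0.5989, 0.1741, 0.1378]
tool_rot: [3.141, 0.001, -2.973]
force: [-1.0, -0.2, -0.3]
grip_width: 0.0001
```

```bash
python3 - <<'E'
from h import *
f=bot.grab_frame("scene"); cv2.imwrite("pics/s2.png",cv2.resize(f["frame"][130:310,300:500,::-1],None,fx=3,fy=3,interpolation=3))
to(45,0,140)
E
```

```text
t 4.93 pos [0.60028036 0.1743061  0.13757798] box mm [ 39.8  -0.4 137.6] yaw err -0.0 F [-2.1 -0.1  0.3] grip 0.0002
tool shift mm [-5.2  0.4 -2.4]
```

View pics/s2.png

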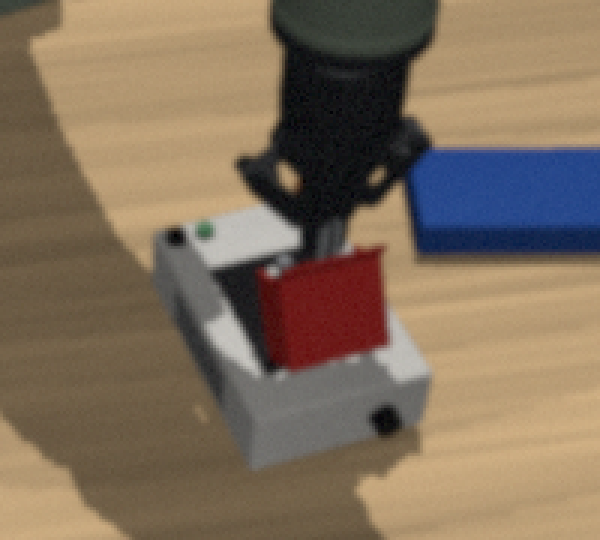

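The guard stands upright in the picture (crop 325,310), lip past the hinge. I'll back off to in front of the toggle and look from above.

Emit:
move_arm:
  moves: "8 0 -6 0; 20 0 -8 0; 34 0 -8 0; 48 0 -8 0; 62 0 -8 0; 76 0 -8 0; 88 0 -8 0; 92 0 -4 0; 92 0 -2 0; 92 0 -2 0"

```text
clock: 5.77
position: [0.507, 0.1585, 0.139]
tool_rot: [-3.142, -0.0, -2.973]
force: [-0.4, -0.5, 0.2]
grip_width: 0.0
```

```bash
python3 - <<'E'
from h import *
f=bot.grab_frame("scene"); a=cv2.resize(f["frame"][150:300,320:460,::-1],None,fx=4,fy=4,interpolation=3); cv2.imwrite("pics/s3.png",a)
for k in("red_toggle_tip","red_lip"):print(k,[(q["at"],q["conf"],onplane(f,q["at"],.09 if 't' in k[4:5] else .143)) for q in bot.pinpoint(f,k)[:2]])
to(-48,0,76)
E
```

```text
red_toggle_tip [([396.8, 215.5], 0.5, array([0.55050288, 0.17268326, 0.09      ]))]
red_lip [([417.3, 227.1], 0.83, array([0.63788831, 0.18600019, 0.143     ])), ([251.2, 252.1], 0.63, array([ 0.64825211, -0.13083943,  0.143     ]))]
t 5.92 pos [0.50743425 0.15850916 0.13919159] box mm [-54.4  -0.4 139.2] yaw err -0.0 F [ 0.8 -0.   0.5] grip -0.0001
tool shift mm [-6.4  0.4 63.2]
```

View pics/s3.png

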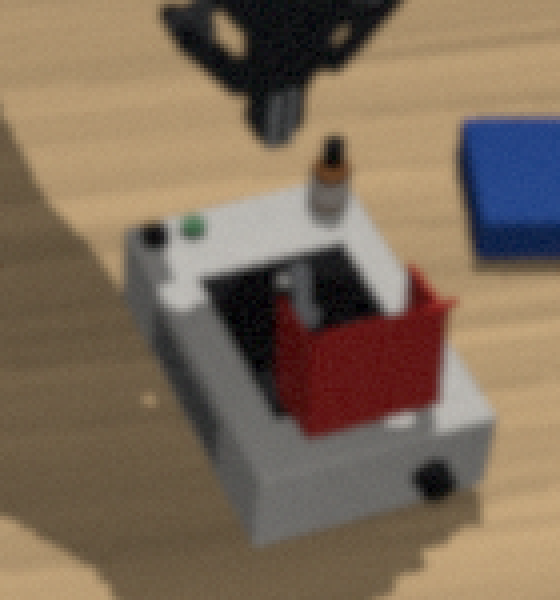

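The guard stays open by itself, with the toggle at (300,285) in the crop still leaning to the front. I'll descend in front of it and begin pushing.

Emit:
move_arm:
  moves: "-6 0 15 0; -8 0 32 0; -8 0 47 0; -8 0 57 0; -8 0 60 0; -13 0 60 0; -19 0 60 0; -25 0 60 0; -31 0 60 0; -36 0 60 0"

```text
clock: 6.75
position: [0.5433, 0.1646, 0.0798]
tool_rot: [3.141, 0.0, -2.974]
force: [-1.6, 0.1, 2.6]
grip_width: -0.0001
```

```bash
python3 -c "
from h import *
to(-6,0,79)"
```

```text
t 6.75 pos [0.54328771 0.16463252 0.07981082] box mm [-18.   -0.4  79.8] yaw err -0.0 F [-1.5  0.3  2.6] grip -0.0001
tool shift mm [-12.    0.4   0.8]
```

Emit:
move_arm:
  moves: "-3 0 0 0; -6 0 0 0; -8 0 0 0; -10 0 0 0; -11 0 0 0; -12 0 0 0; -13 0 0 0; -14 0 0 0; -15 0 0 0; -15 0 0 0"

```text
clock: 7.58
position: [0.5568, 0.1669, 0.0791]
tool_rot: [-3.141, -0.001, -2.973]
force: [-3.2, -0.6, 0.9]
grip_width: 0.0001
```

```bash
python3 -c "
from h import *
to(-3,0,79)"
```

```text
t 7.58 pos [0.55684956 0.16689608 0.07910487] box mm [-4.3 -0.4 79.1] yaw err -0.0 F [-3.3 -0.   0.9] grip 0.0001
tool shift mm [-1.3  0.4  0.1]
```

Emit:
move_arm:
  moves: "-1 0 0 0; -2 0 0 0; -3 0 0 0; -3.5 0 0 0; -4 0 0 0; -4 0 0 0; -4 0 0 0; -4 0 0 0; -4 0 0 0; -4 0 0 0"

```text
clock: 8.42
position: [0.5577, 0.167, 0.0786]
tool_rot: [-3.141, -0.007, -2.973]
force: [-22.9, -3.0, 10.6]
grip_width: 0.0002
```

```bash
python3 -c "
from h import *
to(-3,0,79)"
```

```text
t 8.42 pos [0.55774202 0.16704312 0.07863787] box mm [-3.4 -0.4 78.6] yaw err 0.0 F [-23.1   0.9  10.6] grip 0.0002
tool shift mm [-0.4  0.4 -0.4]
```

The force rose to 23 N, so the toggle is against its stop. I'll back away, rise and check.

Emit:
move_arm:
  moves: "5 0 0 0; 15 0 0 0; 26 0 0 0; 36 0 -5 0; 42 0 -20 0; 44 0 -40 0; 44 0 -65 0; 44 0 -90 0; 44 0 -100 0; 44 0 -100 0"

```text
clock: 9.25
position: [0.5191, 0.1607, 0.1821]
tool_rot: [3.141, 0.005, -2.974]
force: [0.3, -0.6, -0.8]
grip_width: -0.0001
```

```bash
python3 - <<'E'
from h import *
f=bot.grab_frame("scene"); a=cv2.resize(f["frame"][150:300,320:460,::-1],None,fx=4,fy=4,interpolation=3); cv2.imwrite("pics/s4.png",a)
to(110,0,185)
E
```

```text
t 9.3 pos [0.5183568  0.16051667 0.18040612] box mm [-43.3  -0.2 180.4] yaw err -0.0 F [-0.3  0.3  0. ] grip -0.0001
tool shift mm [-153.3    0.3   -4.2]
```

View pics/s4.png

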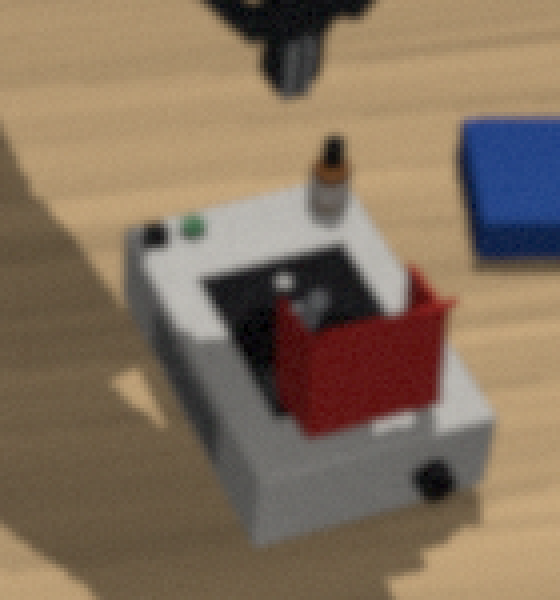

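The toggle now leans back and the white dot (285,283) is uncovered. The guard is still open. I'll go over it to behind the roof.

Emit:
move_arm:
  moves: "-5 0 -8 0; -25 0 -12 0; -50 0 -12 0; -75 0 -12 0; -100 0 -12 0; -125 0 -12 0; -145 0 -12 0; -155 0 -12 0; -157 0 -5 0; -157 0 -5 0"

```text
clock: 10.13
position: [0.6719, 0.1863, 0.1817]
tool_rot: [-3.141, -0.003, -2.974]
force: [-0.2, 0.0, -1.0]
grip_width: -0.0001
```

```bash
python3 -c "
from h import *
to(113,0,125)"
```

```text
t 10.13 pos [0.67193902 0.18627331 0.18172508] box mm [112.4  -0.6 181.7] yaw err -0.0 F [-0.2  0.1 -1. ] grip -0.0001
tool shift mm [-0.7  0.6 56.7]
```

Emit:
move_arm:
  moves: "0 0 15 0; 0 0 32 0; 0 0 47 0; 0 0 56 0; 4 0 57 0; 10 0 57 0; 17 0 57 0; 24 0 57 0; 31 0 57 0; 38 0 57 0"

```text
clock: 10.97
position: [0.6345, 0.1801, 0.128]
tool_rot: [3.141, 0.001, -2.973]
force: [1.2, 0.4, 0.4]
grip_width: 0.0003
```

Emit:
move_arm:
  moves: "6 0 0 0; 12 0 0 0; 18 0 0 0; 24 0 0 0; 29 0 0 0; 34 0 0 0; 34 0 -5 0; 34 0 -10 0; 32 0 -20 0; 32 0 -30 0"

```text
clock: 11.8
position: [0.6041, 0.1749, 0.1584]
tool_rot: [-3.142, 0.0, -2.974]
force: [0.5, -0.4, -0.2]
grip_width: 0.0
```

```bash
python3 - <<'E'
from h import *
f=bot.grab_frame("scene"); a=cv2.resize(f["frame"][150:300,320:460,::-1],None,fx=4,fy=4,interpolation=3); cv2.imwrite("pics/s5.png",a)
to(113,0,230)
E
```

```text
t 11.85 pos [0.6049587  0.17514966 0.16052501] box mm [ 44.5  -0.3 160.5] yaw err -0.001 F [0.6 0.4 2. ] grip -0.0
tool shift mm [-68.7   0.4 -69.3]
```

View pics/s5.png

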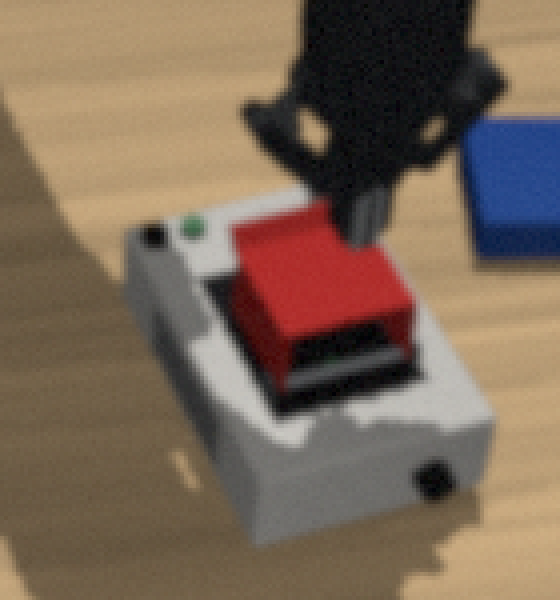

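The guard has dropped shut (crop 320,270). I'll withdraw upwards, then verify.

Emit:
move_arm:
  moves: "0 0 -15 0; 0 0 -35 0; 0 0 -60 0; 0 0 -85 0; 0 0 -105 0; 0 0 -120 0; 0 0 -120 0; 0 0 -120 0; 0 0 -120 0; 0 0 -120 0"

```text
clock: 12.68
position: [0.6032, 0.1748, 0.2765]
tool_rot: [-3.141, -0.001, -2.973]
force: [-0.8, -0.3, -0.6]
grip_width: 0.0002
```

```bash
python3 - <<'E'
from h import *
rel()
f=bot.grab_frame("scene"); P=cloud(f); fr=f["frame"].astype(int)
a=cv2.resize(f["frame"][150:300,190:470,::-1],None,fx=2.8,fy=2.8,interpolation=3); cv2.imwrite("pics/s6.png",a)
for n,c,m in (("red",np.array([.575,.172]),(fr[...,0]>140)&(fr[...,1]<60)&(fr[...,2]<60)),("yel",np.array([.55,-.128]),(fr[...,0]>140)&(fr[...,1]>110)&(fr[...,2]<60))):
    q=P[m&(np.hypot(P[...,0]-c[0],P[...,1]-c[1])<.1)]
    print(n,len(q),np.percentile(q[:,2],[5,50,95]))
E
```

```text
t 12.68 pos [0.60324707 0.17478923 0.27652034] box mm [ 42.8  -0.4 276.5] yaw err -0.0 F [-0.8 -0.2 -0.6] grip 0.0002
red 832 [0.10528344 0.10800725 0.11165904]
yel 9 [0.10613974 0.10704173 0.10961165]
```

View pics/s6.png

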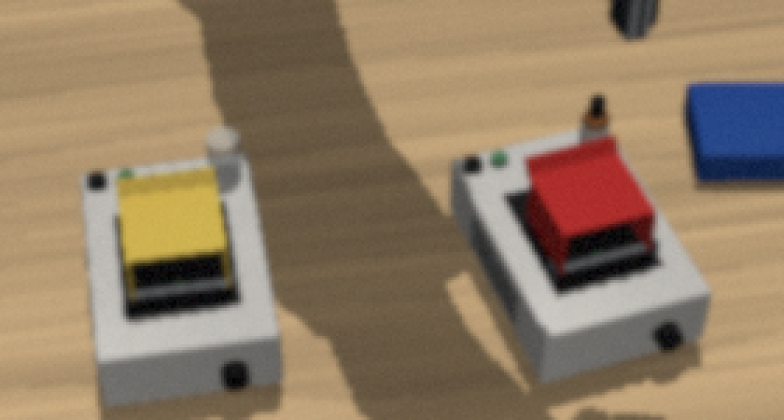

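Both guards are shut, with their roofs at 0.108 m. Both small bottles are standing and the arm is clear of everything.

```bash
python3 -c "
from workcell import bot
print(bot.job_done())"
```

```text
the job is handed in; nothing more can be done
None
```

The red supply's toggle is switched on with its guard shut, and I handed the job in after about 13 s of robot time. I pushed the guard open by its lip with the shut fingertips. I then pushed the toggle back against its stop, where the force rose to 23 N, and nudged the guard forward from behind so it fell shut.

My last checks found no failures:
- **Red guard:** shut, with its roof at 0.108 m as before. The toggle is hidden beneath it now. It was seen leaning back, with the white dot uncovered, before the guard closed.
- **Yellow supply:** untouched, its guard shut. The depth reading of that guard rested on only 9 pixels, but the picture agrees.
- **Loose things:** the oil bottle and objective case are standing. I compared things by eye only, did not measure positions again, and the last crop leaves out the dish, stain bottle and beaker. The arm did not work near those three.
- **Arm:** clear of everything, with the fingertips at 0.277 m.

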